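# Hook the air cleaner's filter tray out to its service stop

## Robot

A 7-joint arm with a two-finger parallel gripper is mounted at the origin on a cart in front of the work surface, level with it; the furniture and walls round the work are solid. World frame = base frame: x ahead of the robot, y to its left, z up, the work surface at z = 0. Lengths are in m, angles in rad, forces in N, time in s.
With the tool pointing down it reaches from about 0.4 to 0.875 m from the base axis. Payload 6.5 kg.
Tool frame: the origin (TCP) lies between the finger pads; the fingertips stand 25 mm ahead of it and the grasp point (between the pads) lies 6 mm ahead of it; z points along the fingers, y is the line along which they close (so a half turn about z gives the same grasp; the last joint's range is limited). The gripper opens to 85 mm and grips with 20 to 120 N. Pads are 22 mm wide; open, the fingers measure 114 mm over their backs; the gripper's body (76 mm by 85 mm) begins 54 mm behind the grasp point. The pads swing forward as they close: fully open they stand 13 mm farther back than shut.
Start: joints at [-1.277, 0.536, -0.004, 1.538, 0.003, 1.067, -0.071], TCP at [0.229, 0.608, 0.256] pointing down, gripper open.
Joint ranges: [-2.7, 2.7], [-0.37, 2.16], [-1.27, 1.26], [0.24, 2.4], [-1.31, 4.45], [0.19, 1.91], [-2.76, 2.76]. Speed limits (rad/s): [2.39, 2.39, 3.14, 3.14, 3.14, 3.14, 3.14].

## Interface

Orientations are given as a unit quaternion [x, y, z, w].
In Python, from rig import robot gives the robot as it stands. The module is installed in compiled form; this text tells all that it offers.
- The arm moves only by the tool send_rows, never from a script. Its argument "steps" is a list of rows, each an object with "delta_pos": the shift along the tool's x, y, z in normalised numbers (1 is 80 cm), a list of three; "roll": the turn about the tool's z in shares of 2 rad (1.0 is 2 rad); "gripper": the finger opening in cm, from 0 to 8.54. A call has 1 to 20 rows; each row is the pose to reach, as a shift and turn from the pose commanded when the call began, along the tool's axes at that moment; what a row does not reach only later rows make up. A row lasts 1/12 s, in which the tool goes at most 41.7 mm and 7.16 degrees, less where a joint would pass 70% of its speed; a pose out of reach is approached as far as the arm can. Shift and turn numbers lie between -1 and 1, and a call with a number outside is refused. A call with a gripper value outside its range is refused whole. The fingers move at their own pace and stop on an object; "grip_force" is the grip in N (left out, the last holds). Time passes only in rows, so rows that repeat a pose let the fingers close. It gives the time, the measured TCP pose, the force, the opening and the grip force at its end, in the units of the state.
- robot.sense(): the state, without advancing time (a new reading comes with each control period).
- robot.read_camera(name): name is "scene" or "top" or "wrist"; returns a dict with "pixels" (420x560x3 uint8, red, green, blue), "fovy" (degrees; the focal length in pixels is half the picture's height over the tangent of half this angle, whatever the lens; pixels are square), "cx", "cy" (the principal point, pixels), "position" and "rotation" of the camera in the world. Camera axes: x right, y down, z forward; pixel columns grow to the right and rows downward; lengths in m; the calibration is good to about 2 mm. A picture is of the moment at which its call begins. There is no depth.
- robot.finish_job(): hands the job in; it is judged then, once.
The state is a dict: "time_s": time; "joint_pos": joint angles; "qd": joint speeds; "joint_torque": joint torques, N m; "ee_pos": TCP position; "orientation": TCP orientation; "force": force on the tool from outside, world axes, zero at the start; "ft_torque": the same for the moment, N m; "finger_gap": finger opening in m; "grasp_force": force on a finger pad.
Only numpy, scipy, OpenCV 4.12 (cv2) and the standard library are available. Lean on these libraries where they do the work, as an engineer would, in place of code of your own. Each camera call takes 0.05 s, during which the arm holds its last target. There are 200 camera calls.

## Task

The filter tray of the desktop air cleaner has to come out to its service position: pick up the filter hook by its orange grip, lower its turned-down end into the orange wire eye on the tray's front, and draw the tray straight out until the red-knobbed spring pin on the roof drops and stops it; then, still hooked, keep up a steady outward tug of about 12 N for half a second to prove the lock. The eye is only clipped in, so never load it with more than 20 N, and do not touch the dusty tray or the pin with the gripper or the pin with the hook. Then unhook and lay the filter hook down on its flat base on the desk, clear of the air cleaner, with the tray still locked out and the glass paperweight, eraser, sharpener and calculator left where they are.

Things in the scene. Friction and masses are not known exactly. Their poses are not given: they have to be found in the camera images.
- air_cleaner: White flat air cleaner, fixed, 210 x 180 x 66 mm (x, y, z), roof at 66 mm. Origin: centre of its underside. Its open front faces its own -x, front edge at x = -105 mm; the tray slides out along -x. The roof's front edge has a central notch 46 mm wide and 35 mm deep (x = -105 to -70), open above; the tray's eye lies in it. The case's black 8 mm floor runs out below to the front edge.
- pin_knob (a point): Top of the red pin knob, 114 mm above the desk. It stands in a 26 x 26 mm steel block clamped somewhere on the roof's centre line (block top 90 mm). The tray slot that it drops into is hidden in the case, so where the tray stops must be felt: somewhere after 35 to 80 mm of run.
- filter_tray: Grey filter tray, 158 x 142 x 44 mm, 0.25 to 0.5 kg, loose in the case with 1.5 mm play each side. Origin: centre of its underside, 8 mm above the desk, axes as the air cleaner's; fully home it is at x = +9 mm there. Two ball catches hold it home (5 to 10 N of pull), then it slides with 3 to 6 N until the pin drops into its slot and stops it both ways, with about 1.5 mm play.
- eye (a point): Middle of the hole of the orange wire eye on the tray's front, 88 mm before (-x) the tray's origin, 28 mm above the desk; axes as the tray's. Flat horizontal loop of 5 mm wire, hole 18 mm wide (y), 18 mm long (x). The bar to pull is on the -x side, wire centre 11.5 mm from this point; on the +x side is the tray's front plate. The case floor is 20 mm below this point.
- filter_hook: Filter hook, 0.12 kg: orange grip 92 mm long (x -50 to +42), 24 wide (y), 30 high, flat base; from its +x end a 6.4 mm rod, axis 22 mm above the base, runs on and turns down at x = 120, the shank leaning slightly back. Origin: underside, near the grip's middle; x along the rod to the hook, z up. It lies on its base, hook down. Grip from above across the 24 mm width about the origin.
- hook_tip (a point): Lowest point of the hook's turned-down end, 116.5 mm ahead (+x) of the hook's origin and 1 mm above its base level; axes as the hook's. The shank is 6.4 mm thick and stands 18 mm below the rod's underside.
- lock_pin (a joint): Height of the red-knobbed spring pin in m: about 0 while it rides on the tray's rail, -0.007 when it has dropped into the tray's slot and locks it. It drops by itself.
- glass_weight: Teal glass paperweight, 72 mm across, 49 mm high; bystander. Origin: centre of its underside.
- eraser: Blue and white eraser, 21 x 48 x 11 mm; bystander. Origin: centre of its underside.
- sharpener: Grey metal pencil sharpener, 16 x 26 x 12 mm; bystander. Origin: centre of its underside.
- calculator: Desk calculator, 124 x 76 x 13 mm; bystander. Origin: centre of its underside.
Mind the look-alikes: they are no part of the job. Of the things that look like the filter_hook, the larger one is meant. Leave any pink look-alike of the filter_tray alone.

How it is judged:
On the way, in this order (a step that is already met when the one before it is completed fails the run):
1. the hook's turned-down end is through the tray's eye (z of hook_tip in the frame of eye below -0.007 m and x of hook_tip in the frame of eye between -0.012 and 0.012 m and y of hook_tip in the frame of eye between -0.012 and 0.012 m), for 0.1 s.
2. the tray is drawn out and locked by the pin, and the hook, still in the eye, holds a steady pull of more than 8 N against the lock (value of joint lock_pin below -0.005 m and x of filter_tray in the frame of air_cleaner below -0.022 m and contact force between filter_hook and filter_tray above 8 N and linear speed of filter_tray below 0.01 m/s and z of hook_tip in the frame of eye below -0.004 m), for 0.3 s.
At the end, for the whole second after the job is handed in: The lock pin is dropped (joint below -0.005) with the tray out by more than 31 mm and at rest; the filter hook lies on its flat base on the desk (tilt under 0.08 rad, base within 6 mm of the desk top), at rest and released, touching neither tray nor air cleaner, its tip more than 50 mm from the eye (value of joint lock_pin below -0.005 m and x of filter_tray in the frame of air_cleaner below -0.022 m and linear speed of each of filter_tray, filter_hook below 0.01 m/s and angle between filter_hook's own z axis and vertical below 0.08 rad and height (world z) of filter_hook between -0.004 and 0.006 m and horizontal distance between hook_tip and eye above 0.05 m and contact force between filter_hook and filter_tray below 0.1 N and contact force between filter_hook and air_cleaner below 0.1 N and contact force between the fingers and filter_hook below 0.1 N).
It fails at once if the eye is loaded with more than 20 N (force between hook and tray) (contact force between filter_hook and filter_tray above 20 N).
It fails at once if the gripper or arm touches the filter tray (contact force between any of the fingers, the arm and filter_tray above 0.5 N).
It fails at once if the pin is touched by the robot or the hook (contact force between any of the fingers, the arm, filter_hook and lock_pin above 0.5 N).
It fails at once if a bystander is moved by more than 20 mm (distance of any of glass_weight, eraser, sharpener, calculator from where it was at the start of the episode above 0.02 m).
It also fails if it takes over 61 s, if anything falls off the work surface, if the arm or the gripper's body presses on something with over 40 N, if the wrist force passes 120 N, or if a joint passes its speed limit or range.

## Working session

There is one attempt and no reset: what is moved stays moved. The work goes in short steps, Python scripts to look and compute and a tool call to move; the robot and the scene stay as the last step left them, time stands still between calls to the robot, and variables do not carry over. Pictures are saved under pics/ and viewed, at most 10 in all, crops included, and the job is handed in when it is done.

Besides the shell and the picture viewer there is one more tool, called by a JSON object that holds its "op" and its "data", one argument or row to a line. send_rows: Moves the arm, as the interface text tells. Its arguments: {"type":"object","properties":{"steps":{"type":"array","items":{"type":"object","properties":{"delta_pos":{"type":"array","items":{"type":"number"}},"roll":{"type":"number"},"gripper":{"type":"number"}}}},"grip_force":{"type":"number"}},"required":["steps"]}

```bash
mkdir -p pics
cat > h.py <<'E'
import numpy as np, cv2
from rig import robot
from scipy.spatial.transform import Rotation as R
def cam(n,save=None):
    c=robot.read_camera(n)
    np.savez(f'{n}.npz',**{k:np.array(v) for k,v in c.items()})
    if save: cv2.imwrite(f'pics/{save}.png',c['pixels'][:,:,::-1])
    return c
def load(n): return {k:v for k,v in np.load(f'{n}.npz').items()}
def rotm(c):
    r=np.array(c['rotation']); return r if r.shape==(3,3) else R.from_quat(r).as_matrix()
def ray(c,u,v):
    f=c['pixels'].shape[0]/2/np.tan(np.radians(c['fovy'])/2)
    d=rotm(c)@np.array([(u-c['cx'])/f,(v-c['cy'])/f,1]); return np.array(c['position']),d/np.linalg.norm(d)
def onz(c,u,v,z):
    p,d=ray(c,u,v); return p+d*(z-p[2])/d[2]
def proj(c,P):
    f=c['pixels'].shape[0]/2/np.tan(np.radians(c['fovy'])/2)
    q=rotm(c).T@(np.array(P)-c['position']); return c['cx']+f*q[0]/q[2],c['cy']+f*q[1]/q[2]
E
python3 - <<'E'
from h import *
for n in('scene','top','wrist'):
    c=cam(n,n+'0'); print(n,c['fovy'],c['cx'],c['cy'],c['position'],np.round(c['rotation'],3).tolist())
s=robot.sense();print(s['ee_pos'],s['orientation'],s['finger_gap'],s['force'],s['time_s'])
E
```

```text
scene 47.5131481709829 276.2217756160431 212.81967436423338 [-0.30578201  0.42210638  0.88537515] [-0.43, 0.786, -0.392, 0.21]
top 51.81989643882173 285.647189522189 221.52123539641917 [ 0.49369738 -0.14209632  1.14233827] [0.709, -0.704, 0.02, -0.023]
wrist 62.3563570491335 286.47761400127973 210.64322311398848 [0.15706462 0.63530384 0.37316241] [0.812, 0.563, 0.086, 0.126]
[0.22868826 0.60797341 0.25562965] [ 1.78900652e-01  9.83866924e-01 -6.53149320e-04 -7.72075151e-05] 0.08538865587224706 [-0.21089069  0.47601074 -0.09195991] 0.15
```

View pics/scene0.png

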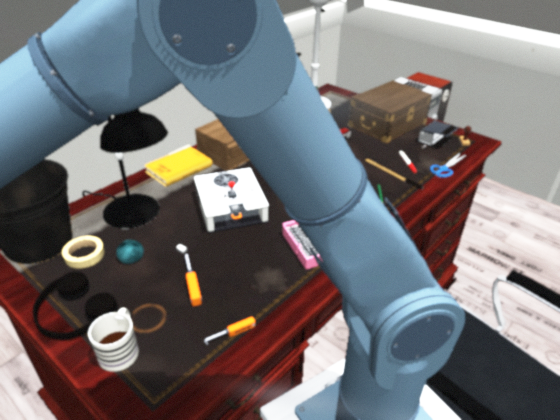

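View pics/top0.png

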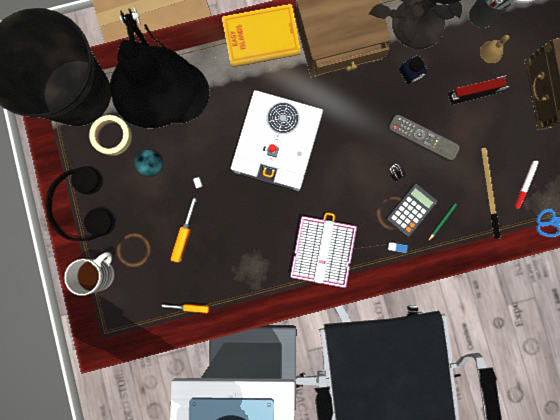

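The top view shows the air cleaner at (277,141), its eye near (268,174) and its knob at (272,149). There are two hook candidates: a large orange grip at (181,244) with its rod going up to (195,198), and a small one at (187,308). The pink look-alike tray is at (323,250). I choose the large one and check it in a close crop.

Run:
```python
from h import *
c=load('top'); im=c['pixels'][:,:,::-1]
a=cv2.resize(im[165:275,150:225],None,fx=5,fy=5,interpolation=cv2.INTER_CUBIC)
b=cv2.resize(im[85:195,225:330],None,fx=4,fy=5,interpolation=cv2.INTER_CUBIC)
b=cv2.resize(im[85:195,225:310],None,fx=5,fy=5,interpolation=cv2.INTER_CUBIC)
cv2.imwrite('pics/crop.png',np.hstack([a,b]))
hsv=cv2.cvtColor(im,cv2.COLOR_BGR2HSV)
m=cv2.inRange(hsv,(8,150,120),(22,255,255))
n,l,st,ce=cv2.connectedComponentsWithStats(m)
for i in range(1,n):
    if st[i,4]>15:
        cnt=cv2.findContours((l==i).astype('uint8'),0,1)[0][0]; r=cv2.minAreaRect(cnt)
        print('orange',st[i],ce[i],r, onz(c,*ce[i],0.03))
m=cv2.inRange(hsv,(0,150,100),(6,255,255))
n,l,st,ce=cv2.connectedComponentsWithStats(m)
for i in range(1,n):
    if 20<st[i,4]<400: print('red',st[i],ce[i],onz(c,*ce[i],0.114))
# white case
m=cv2.inRange(hsv,(0,0,170),(180,50,255)); m[:, :225]=0;m[:,330:]=0;m[:80]=0;m[200:]=0
cnt=max(cv2.findContours(m,0,1)[0],key=cv2.contourArea); r=cv2.minAreaRect(cnt)
bp=cv2.boxPoints(r); W=np.array([onz(c,*p,0.066) for p in bp]); print(r,bp,W.round(4).tolist(),np.linalg.norm(np.diff(W,axis=0),axis=1))
```

```text
orange [ 225    7   75   59 1118] [256.91681574  42.39355993] ((261.1720275878906, 36.19599914550781), (48.74628829956055, 70.2125473022461), 79.69515228271484) [ 1.03597732 -0.05793515  0.03      ]
orange [266 171   9   7  17] [270.82352941 174.35294118] ((270.61474609375, 174.73770141601562), (3.9691433906555176, 8.70650863647461), 50.194427490234375) [ 0.68410072 -0.09799307  0.03      ]
orange [324 213  12   8  36] [329.55555556 215.77777778] ((329.4245300292969, 215.76416015625), (11.400925636291504, 6.730666637420654), 15.945395469665527) [ 0.57733452 -0.25048267  0.03      ]
orange [409 222   6   5  19] [411.73684211 224.05263158] ((411.75, 224.25001525878906), (4.242640495300293, 3.535533905029297), 45.0) [ 0.55743086 -0.46196625  0.03      ]
orange [170 227  20  36 172] [179.75       244.27906977] ((179.49998474121094, 244.50003051757812), (10.476664543151855, 36.00162887573242), 17.744672775268555) [0.50117822 0.13460646 0.03      ]
orange [406 227   5   5  19] [408. 229.] ((408.0, 229.0), (4.0, 4.0), 90.0) [ 0.54461671 -0.45222886  0.03      ]
orange [183 304  26  10  90] 
[... 1287 characters left out ...]
.114     ]
red [247 288  89  24 329] [294.05471125 298.80547112] [ 0.37418979 -0.15883363  0.114     ]
red [174 315  62  16 147] [203.7755102  323.40136054] [0.31526648 0.05305992 0.114     ]
red [ 73 336  51  37 156] [ 93.13461538 361.19871795] [0.22585857 0.31061548 0.114     ]
red [176 337  11   4  26] [180.34615385 338.57692308] [0.2796693  0.10741889 0.114     ]
((276.4266052246094, 139.25289916992188), (72.64554595947266, 83.45719146728516), 16.189205169677734) [[229.90979 169.19965]
 [253.17853  89.05184]
 [322.94342 109.30615]
 [299.67468 189.45395]] [[0.6903, 0.0036, 0.066], [0.8964, -0.0525, 0.066], [0.845, -0.23, 0.066], [0.6402, -0.1721, 0.066]] [0.21358311 0.1847369  0.21281219]
```

View pics/crop.png

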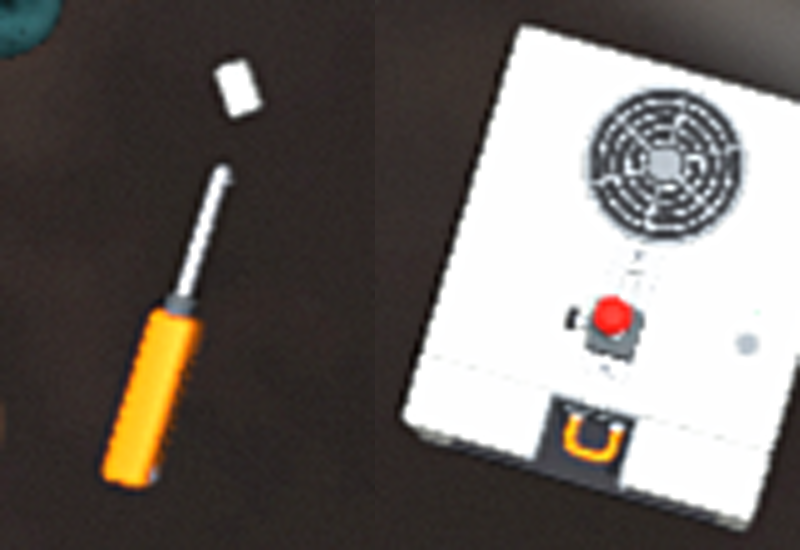

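The crop confirms the target: the large orange-grip hook has its grip at about px (180,244) and its tip at about (195,198). The white sharpener sits ahead of it at (197,183), and the eye in the notch is at (268,174). I move above the hook for a wrist view.

The rows are not in the units I measure in: shifts go in shares of 80 cm and turns go in shares of 2 rad. I convert before sending: -42.1 cm is -0.5263, -34.7 cm is -0.4338.

{"op": "send_rows", "data": {
  "steps": [
    {"delta_pos": [-0.5263,-0.4338,0.025],"roll": 0,"gripper": 6},
    {"delta_pos": [-0.5263,-0.4338,0.025],"roll": 0,"gripper": 6},
    {"delta_pos": [-0.5263,-0.4338,0.025],"roll": 0,"gripper": 6},
    {"delta_pos": [-0.5263,-0.4338,0.025],"roll": 0,"gripper": 6},
    {"delta_pos": [-0.5263,-0.4338,0.025],"roll": 0,"gripper": 6},
    {"delta_pos": [-0.5263,-0.4338,0.025],"roll": 0,"gripper": 6},
    {"delta_pos": [-0.5263,-0.4338,0.025],"roll": 0,"gripper": 6},
    {"delta_pos": [-0.5263,-0.4338,0.025],"roll": 0,"gripper": 6},
    {"delta_pos": [-0.5263,-0.4338,0.025],"roll": 0,"gripper": 6},
    {"delta_pos": [-0.5263,-0.4338,0.025],"roll": 0,"gripper": 6},
    {"delta_pos": [-0.5263,-0.4338,0.025],"roll": 0,"gripper": 6},
    {"delta_pos": [-0.5263,-0.4338,0.025],"roll": 0,"gripper": 6},
    {"delta_pos": [-0.5263,-0.4338,0.025],"roll": 0,"gripper": 6},
    {"delta_pos": [-0.5263,-0.4338,0.025],"roll": 0,"gripper": 6},
    {"delta_pos": [-0.5263,-0.4338,0.025],"roll": 0,"gripper": 6},
    {"delta_pos": [-0.5263,-0.4338,0.025],"roll": 0,"gripper": 6},
    {"delta_pos": [-0.5263,-0.4338,0.025],"roll": 0,"gripper": 6},
    {"delta_pos": [-0.5263,-0.4338,0.025],"roll": 0,"gripper": 6},
    {"delta_pos": [-0.5263,-0.4338,0.025],"roll": 0,"gripper": 6},
    {"delta_pos": [-0.5263,-0.4338,0.025],"roll": 0,"gripper": 6}
  ]
}}

```text
time_s: 1.82
ee_pos: [0.5003, 0.1365, 0.2363]
orientation: [0.178, 0.984, 0.0, -0.0]
force: [0.5, 0.3, -0.1]
finger_gap: 0.0599
grasp_force: 0.0
```

Run:
```python
from h import *
c=cam('wrist','w1'); s=robot.sense()
print(s['ee_pos'],s['orientation'],s['time_s'],c['position'],rotm(c).round(3).tolist())
im=c['pixels'][:,:,::-1].copy(); hsv=cv2.cvtColor(im,cv2.COLOR_BGR2HSV)
m=cv2.inRange(hsv,(8,150,120),(22,255,255))
n,l,st,ce=cv2.connectedComponentsWithStats(m)
for i in range(1,n):
    if st[i,4]>40:
        cnt=cv2.findContours((l==i).astype('uint8'),0,1)[0][0]; r=cv2.minAreaRect(cnt)
        print(st[i],ce[i],r); print(np.array([onz(c,*p,0.03) for p in cv2.boxPoints(r)]).round(4).tolist())
```

```text
[0.50045936 0.13618208 0.23635125] [ 1.78172986e-01  9.83999177e-01  8.08409763e-05 -8.37312583e-06] 1.8667 [0.42862694 0.16350594 0.35401615] [[0.35, 0.893, 0.282], [0.937, -0.334, -0.105], [0.001, 0.301, -0.954]]
[138   7  80  44 658] [184.04863222  31.38145897] ((177.37673950195312, 30.121509552001953), (27.575273513793945, 77.28594207763672), 71.96571350097656)
[[0.3305, 0.0658, 0.03], [0.3358, 0.1309, 0.03], [0.3562, 0.1296, 0.03], [0.3511, 0.0631, 0.03]]
[274 136  30  95 403] [295.93796526 175.28287841] ((292.8104248046875, 182.9420623779297), (95.52912902832031, 22.82417106628418), 80.43331146240234)
[[0.4546, 0.1415, 0.03], [0.4586, 0.162, 0.03], [0.5505, 0.1454, 0.03], [0.5465, 0.123, 0.03]]
[273 153  12  79 121] [276.97520661 191.85950413] ((276.9819030761719, 192.2587432861328), (78.6384048461914, 4.069257736206055), 82.69424438476562)
[[0.4669, 0.1331, 0.03], [0.4678, 0.1368, 0.03], [0.5436, 0.1182, 0.03], [0.5427, 0.1143, 0.03]]
```

View pics/w1.png

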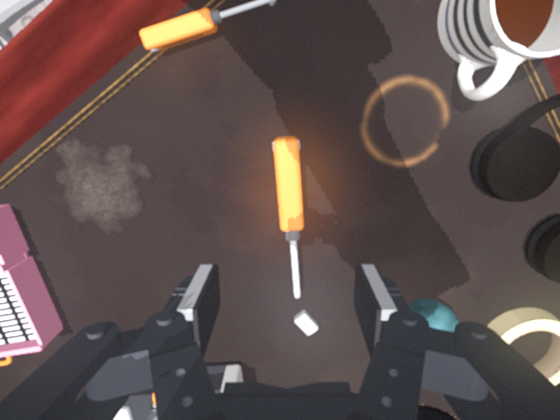

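The wrist view shows the grip from about (285,138) to (292,231), the tip near (297,297) and the sharpener just past it at (306,322). I compute the axis from a looser mask.

Run:
```python
from h import *
c=load('wrist'); im=c['pixels'][:,:,::-1].copy(); hsv=cv2.cvtColor(im,cv2.COLOR_BGR2HSV)
m=cv2.inRange(hsv,(5,110,90),(35,255,255)); m[:125]=0;m[245:]=0;m[:,:260]=0;m[:,320:]=0
m=cv2.morphologyEx(m,cv2.MORPH_CLOSE,np.ones((5,5)))
cnt=max(cv2.findContours(m,0,1)[0],key=cv2.contourArea);r=cv2.minAreaRect(cnt);print(r)
b=cv2.boxPoints(r)
W=np.array([onz(c,*p,0.03) for p in b]);print(b.round(1).tolist(),W.round(4).tolist(),np.linalg.norm(np.diff(W,axis=0),axis=1))
pts=cnt[:,0,:].astype(float); WP=np.array([onz(c,*p,0.03)[:2] for p in pts])
rr=cv2.minAreaRect(WP.astype(np.float32)*1000);print('world rect mm',rr)
g=cv2.inRange(hsv,(0,0,110),(180,70,255)); g[:240]=0;g[303:]=0;g[:,:285]=0;g[:,310:]=0
ys,xs=np.nonzero(g); print(len(xs),[(y,xs[ys==y].mean()) for y in sorted(set(ys))][::6])
for y in(245,270,290,298): 
  if (ys==y).any(): print(y,xs[ys==y].mean(),onz(c,xs[ys==y].mean(),y,0.024))
```

```text
((294.0, 183.0), (98.0, 50.0), 90.0)
[[269.0, 134.0], [319.0, 134.0], [319.0, 232.0], [269.0, 232.0]] [[0.45, 0.1387, 0.03], [0.466, 0.1816, 0.03], [0.5568, 0.1506, 0.03], [0.5394, 0.1038, 0.03]] [0.04576318 0.09596199 0.04992239]
world rect mm ((502.9884948730469, 143.7745819091797), (47.69089889526367, 95.50977325439453), 71.1543960571289)
544 [(np.int64(240), np.float64(291.5)), (np.int64(246), np.float64(294.1)), (np.int64(252), np.float64(294.1)), (np.int64(258), np.float64(294.0)), (np.int64(264), np.float64(294.0)), (np.int64(270), np.float64(295.0)), (np.int64(276), np.float64(295.0)), (np.int64(282), np.float64(295.5)), (np.int64(288), np.float64(296.0)), (np.int64(294), np.float64(296.5))]
245 292.8333333333333 [0.56332658 0.12049722 0.024     ]
270 295.0 [0.59090504 0.11281276 0.024     ]
290 296.0 [0.61366526 0.10565568 0.024     ]
298 296.5 [0.62305911 0.10281512 0.024     ]
```

To row units: 20.6 cm is 0.2575, 19.5 cm is 0.2438, -0.067 rad is -0.0335.

{"op": "send_rows", "data": {
  "grip_force": 60,
  "steps": [
    {"delta_pos": [-0.0056,0.0045,0.05],"roll": -0.0335,"gripper": 5},
    {"delta_pos": [-0.0056,0.0045,0.1],"roll": -0.0335,"gripper": 5},
    {"delta_pos": [-0.0056,0.0045,0.15],"roll": -0.0335,"gripper": 5},
    {"delta_pos": [-0.0056,0.0045,0.1875],"roll": -0.0335,"gripper": 5},
    {"delta_pos": [-0.0056,0.0045,0.2188],"roll": -0.0335,"gripper": 5},
    {"delta_pos": [-0.0056,0.0045,0.2438],"roll": -0.0335,"gripper": 5},
    {"delta_pos": [-0.0056,0.0045,0.2575],"roll": -0.0335,"gripper": 5},
    {"delta_pos": [-0.0056,0.0045,0.2575],"roll": -0.0335,"gripper": 5},
    {"delta_pos": [-0.0056,0.0045,0.2575],"roll": -0.0335,"gripper": 5}
  ]
}}

```text
time_s: 2.62
ee_pos: [0.5064, 0.1373, 0.0305]
orientation: [0.146, 0.989, -0.0, -0.0]
force: [-0.6, 0.4, 1.0]
finger_gap: 0.0502
grasp_force: 0.0
```

{"op": "send_rows", "data": {
  "grip_force": 60,
  "steps": [
    {"delta_pos": [0,0,0],"roll": 0,"gripper": 3},
    {"delta_pos": [0,0,0],"roll": 0,"gripper": 2},
    {"delta_pos": [0,0,0],"roll": 0,"gripper": 2},
    {"delta_pos": [0,0,0],"roll": 0,"gripper": 2},
    {"delta_pos": [0,0,0],"roll": 0,"gripper": 2},
    {"delta_pos": [0,0,0],"roll": 0,"gripper": 2},
    {"delta_pos": [0,0,0],"roll": 0,"gripper": 2},
    {"delta_pos": [0,0,0],"roll": 0,"gripper": 2}
  ]
}}

```text
time_s: 3.28
ee_pos: [0.5074, 0.1376, 0.0319]
orientation: [0.146, 0.989, 0.001, 0.001]
force: [-1.2, -0.4, 6.8]
finger_gap: 0.0227
grasp_force: 60.1
```

{"op": "send_rows", "data": {
  "steps": [
    {"delta_pos": [0,0,-0.0125],"roll": 0,"gripper": 2},
    {"delta_pos": [0,0,-0.0375],"roll": 0,"gripper": 2},
    {"delta_pos": [0,0,-0.075],"roll": 0,"gripper": 2},
    {"delta_pos": [0,0,-0.1],"roll": 0,"gripper": 2},
    {"delta_pos": [0,0,-0.1],"roll": 0,"gripper": 2},
    {"delta_pos": [0,0,-0.1],"roll": 0,"gripper": 2}
  ]
}}

```text
time_s: 3.78
ee_pos: [0.507, 0.1375, 0.112]
orientation: [0.146, 0.989, 0.001, 0.001]
force: [0.6, -0.8, -0.7]
finger_gap: 0.0226
grasp_force: 59.1
```

Run:
```python
from h import *
c=load('top')
cw=np.array([0.768,-0.1128]); 
for uv in [(268.2,175.8),(268.8,172.4)]: print('top',uv,onz(c,*uv,.028).round(4))
print('pin',onz(c,272,147.86,.112))
# notch: dark in white
yaw=np.radians(-15.7); ax=np.array([np.cos(yaw),np.sin(yaw)])
print('pred eye',cw-0.079*ax, 'bar',cw-.0905*ax)
s=load('scene');im=s['pixels'][:,:,::-1];hsv=cv2.cvtColor(im,cv2.COLOR_BGR2HSV)
m=cv2.inRange(hsv,(5,140,110),(22,255,255));m[:195]=0;m[225:]=0;m[:,:220]=0;m[:,255:]=0
ys,xs=np.nonzero(m);print('scene orange',len(xs),xs.min(),xs.max(),ys.min(),ys.max(),onz(s,xs.mean(),ys.mean(),.028))
print('pred in scene',proj(s,[*(cw-.0905*ax),.028]))
m=cv2.inRange(hsv,(0,150,100),(6,255,255));m[:170]=0;m[200:]=0;m[:,:220]=0;m[:,245:]=0
ys,xs=np.nonzero(m);print('knob scene',xs.mean(),ys.mean(),onz(s,xs.mean(),ys.mean(),.112))
c2=cam('top');S=robot.sense();print(S['ee_pos'],S['orientation'],S['force'],S['finger_gap'])
a=cv2.resize(c2['pixels'][80:240,150:330,::-1],None,fx=3.3,fy=3.3,interpolation=cv2.INTER_CUBIC)
cv2.imwrite('pics/t2.png',a)
```

```text
top (268.2, 175.8) [ 0.6806 -0.0911  0.028 ]
top (268.8, 172.4) [ 0.6895 -0.0926  0.028 ]
pin [ 0.73456791 -0.10348682  0.112     ]
pred eye [ 0.69194735 -0.09142256] bar [ 0.6808764  -0.08831066]
scene orange 45 231 241 214 219 [ 0.68561538 -0.08582795  0.028     ]
pred in scene (np.float64(237.95109763409403), np.float64(217.22544792535086))
knob scene 231.0625 183.75 [ 0.73393814 -0.09901677  0.112     ]
[0.50610153 0.1372325  0.1107721 ] [1.45788541e-01 9.89315708e-01 2.21507666e-04 2.85850165e-04] [ 0.90059207 -0.63024108 -1.33553783] 0.022848063161333178
```

View pics/t2.png

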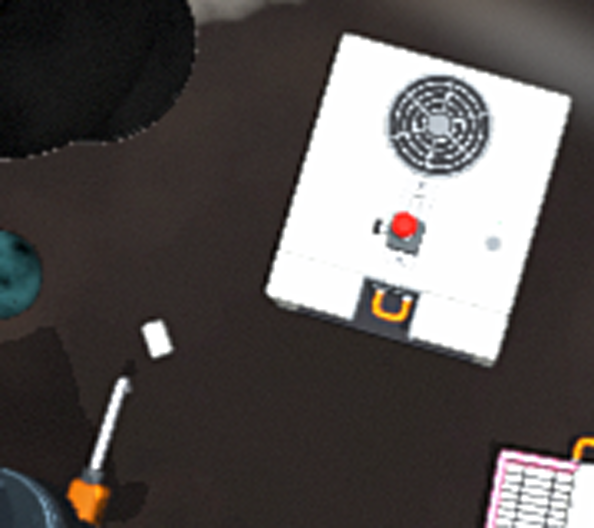

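In the held view the rod end is at about px (187,196), with the eye unobstructed at about (268,173). I check the hook's pose in the hand from the rod pixels.

Run:
```python
from h import *
c=load('top');im=c['pixels'][:,:,::-1];hsv=cv2.cvtColor(im,cv2.COLOR_BGR2HSV)
x0,y0,x1,y1=174,192,193,222
sub=cv2.inRange(hsv,(0,0,110),(180,80,255))[y0:y1,x0:x1]
ys,xs=np.nonzero(sub);ys=ys+y0;xs=xs+x0
print(len(xs),[(int(y),xs[ys==y].min(),xs[ys==y].max()) for y in sorted(set(ys))][::3])
W=np.array([onz(c,u,v,.1025)[:2] for u,v in zip(xs,ys)])
l=cv2.fitLine(W.astype(np.float32),cv2.DIST_HUBER,0,1e-4,1e-4).ravel();print('yaw',np.degrees(np.arctan(l[1]/l[0])))
d=l[:2]*np.sign(l[0]);t=(W-l[2:])@d
T=np.array([0.5061,0.1372]);print('end',l[2:]+d*t.max(),'origin->tcp along',(T-l[2:])@d-t.max(),'lateral',np.cross(d,T-l[2:]))
```

```text
99 [(194, np.int64(187), np.int64(187)), (197, np.int64(185), np.int64(188)), (200, np.int64(184), np.int64(186)), (203, np.int64(183), np.int64(185)), (206, np.int64(182), np.int64(184)), (209, np.int64(181), np.int64(184)), (212, np.int64(180), np.int64(183)), (215, np.int64(179), np.int64(182)), (218, np.int64(178), np.int64(181)), (221, np.int64(177), np.int64(180))]
yaw -17.281734
end [0.62216917 0.1009918 ] origin->tcp along -0.12158568117723684 lateral 9.287804518817028e-05<stdin>:10: DeprecationWarning: Arrays of 2-dimensional vectors are deprecated. Use arrays of 3-dimensional vectors instead. (deprecated in NumPy 2.0)
```

To row units: -16.81 cm is -0.2101, -15.9 cm is -0.1988, -0.02 rad is -0.01.

{"op": "send_rows", "data": {
  "steps": [
    {"delta_pos": [-0.025,-0.0338,0],"roll": -0.01,"gripper": 2},
    {"delta_pos": [-0.05,-0.0675,0],"roll": -0.01,"gripper": 2},
    {"delta_pos": [-0.075,-0.1013,0],"roll": -0.01,"gripper": 2},
    {"delta_pos": [-0.1,-0.135,0],"roll": -0.01,"gripper": 2},
    {"delta_pos": [-0.125,-0.1688,0],"roll": -0.01,"gripper": 2},
    {"delta_pos": [-0.1475,-0.1988,0],"roll": -0.01,"gripper": 2},
    {"delta_pos": [-0.1568,-0.2101,0],"roll": -0.01,"gripper": 2},
    {"delta_pos": [-0.1568,-0.2101,0],"roll": -0.01,"gripper": 2},
    {"delta_pos": [-0.1568,-0.2101,0],"roll": -0.01,"gripper": 2},
    {"delta_pos": [-0.1568,-0.2101,0],"roll": -0.01,"gripper": 2}
  ]
}}

```text
time_s: 4.67
ee_pos: [0.5768, -0.0581, 0.1094]
orientation: [0.135, 0.991, 0.0, -0.001]
force: [0.9, 0.4, -0.5]
finger_gap: 0.0228
grasp_force: 59.1
```

Run:
```python
from h import *
c2=cam('top');s=cam('scene');S=robot.sense();print(S['ee_pos'],S['orientation'],S['force'],S['finger_gap'])
a=cv2.resize(c2['pixels'][120:220,220:320,::-1],None,fx=4,fy=4,interpolation=cv2.INTER_CUBIC)
b=cv2.resize(s['pixels'][160:260,190:290,::-1],None,fx=4,fy=4,interpolation=cv2.INTER_CUBIC)
cv2.imwrite('pics/t3.png',np.hstack([a,b]))
```

```text
[ 0.57712493 -0.05783838  0.10981065] [ 1.34634484e-01  9.90894975e-01  4.47543501e-04 -7.09359918e-04] [ 0.12080635  0.96157548 -0.63490998] 0.022908821992284178
```

View pics/t3.png

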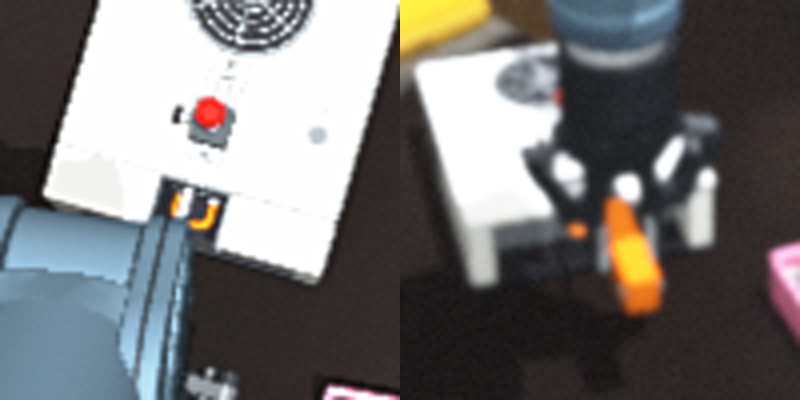

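Run:
```python
from h import *
c=load('top')
yaw=np.radians(-15.6);ax=np.array([np.cos(yaw),np.sin(yaw)]);n=np.array([-ax[1],ax[0]])
eye=np.array([.6903,-.0915])
for uv in [(266.75,166.8),(266.5,171),(265.8,174)]:
    w=onz(c,*uv,.104)[:2]; print(uv,w,(w-eye)@ax,(w-eye)@n)
T=np.array([.5771,-.0578]);print('tcp',(T-eye)@ax,(T-eye)@n)
im=c['pixels'];
for v in (168,170,172,174): print(v,im[v,258:278].tolist())
```

```text
(266.75, 166.8) [ 0.68984728 -0.09087383] -0.0006044325559806655 0.0004813571987587375
(266.5, 171) [ 0.67956347 -0.09036878] -0.010645230422128754 -0.0017977206703280928
(265.8, 174) [ 0.67221718 -0.08874468] -0.01815765691918083 -0.0022090083410297974
tcp -0.11809260051622944 0.002016854807432985
168 [[245, 249, 251], [132, 137, 141], [58, 62, 65], [43, 44, 49], [39, 44, 52], [74, 59, 55], [198, 131, 83], [178, 164, 165], [249, 254, 255], [251, 254, 255], [127, 129, 135], [91, 95, 101], [134, 143, 149], [102, 110, 116], [78, 83, 89], [67, 71, 76], [82, 87, 91], [110, 118, 122], [148, 155, 163], [188, 195, 204]]
170 [[205, 215, 220], [86, 90, 94], [43, 46, 50], [39, 45, 52], [72, 50, 51], [214, 107, 17], [251, 182, 89], [247, 249, 255], [255, 255, 255], [189, 193, 202], [90, 91, 95], [64, 63, 69], [58, 58, 67], [70, 75, 83], [225, 228, 241], [255, 255, 255], [185, 189, 200], [61, 65, 70], [87, 94, 98], [231, 236, 237]]
172 [[105, 109, 114], [49, 48, 51], [46, 45, 49], [35, 44, 54], [111, 64, 33], [255, 192, 42], [250, 215, 186], [255, 255, 255], [255, 255, 255], [137, 140, 146], [67, 67, 76], [68, 68, 78], [57, 66, 81], [110, 73, 57], [255, 195, 25], [255, 152, 11], [127, 62, 34], [47, 51, 59], [175, 187, 195], [255, 255, 255]]
174 [[78, 100, 114], [81, 103, 121], [80, 104, 118], [46, 60, 74], [50, 53, 63], [133, 103, 104], [137, 145, 160], [145, 160, 173], [86, 101, 116], [69, 62, 63], [95, 70, 72], [84, 67, 80], [95, 62, 64], [223, 124, 37], [255, 221, 41], [178, 115, 38], [51, 44, 51], [122, 133, 143], [255, 255, 255], [255, 255, 255]]
```

The crop shows the rod end over the eye at px (267,168), with the eye's legs at about x = 263 and 272. The lateral error is within 1 mm and the rod is about 2 mm short. I descend in stages.

To row units: 4.2 cm is 0.0525, 3.5 cm is 0.0438.

{"op": "send_rows", "data": {
  "steps": [
    {"delta_pos": [-0.0025,0,0.0125],"roll": 0,"gripper": 2},
    {"delta_pos": [-0.0025,0,0.0275],"roll": 0,"gripper": 2},
    {"delta_pos": [-0.0025,0,0.0438],"roll": 0,"gripper": 2},
    {"delta_pos": [-0.0025,0,0.0525],"roll": 0,"gripper": 2},
    {"delta_pos": [-0.0025,0,0.0525],"roll": 0,"gripper": 2},
    {"delta_pos": [-0.0025,0,0.0525],"roll": 0,"gripper": 2},
    {"delta_pos": [-0.0025,0,0.0525],"roll": 0,"gripper": 2}
  ]
}}

```text
time_s: 5.35
ee_pos: [0.5799, -0.0606, 0.0684]
orientation: [0.136, 0.991, -0.0, 0.0]
force: [0.0, -0.3, -0.9]
finger_gap: 0.0227
grasp_force: 59.1
```

Run:
```python
from h import *
c2=cam('top');s=cam('scene');S=robot.sense();print(S['ee_pos'],S['orientation'],S['force'],S['finger_gap'])
a=cv2.resize(c2['pixels'][155:185,250:290,::-1],None,fx=12,fy=12,interpolation=cv2.INTER_CUBIC)
cv2.imwrite('pics/t4.png',a)
```

```text
[ 0.58015412 -0.06063248  0.06883137] [1.36029146e-01 9.90704691e-01 3.08182371e-05 5.34416200e-04] [-0.19077504 -0.1438989  -1.255638  ] 0.02279100597864149
```

View pics/t4.png

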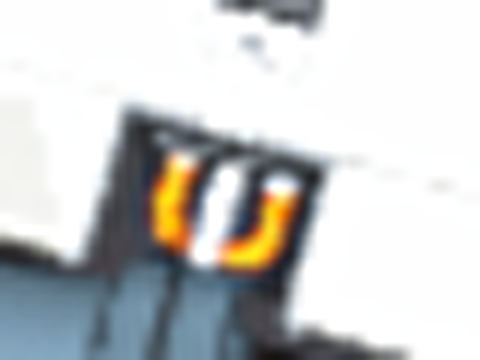

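The rod sits centred between the eye's legs, with its end at about px (269,168.7). I lower slowly.

To row units: 1 cm is 0.0125, 0.8 cm is 0.01.

{"op": "send_rows", "data": {
  "steps": [
    {"delta_pos": [0.0013,0,0.0038],"roll": 0,"gripper": 2},
    {"delta_pos": [0.0013,0,0.0075],"roll": 0,"gripper": 2},
    {"delta_pos": [0.0013,0,0.01],"roll": 0,"gripper": 2},
    {"delta_pos": [0.0013,0,0.0125],"roll": 0,"gripper": 2},
    {"delta_pos": [0.0013,0,0.0125],"roll": 0,"gripper": 2}
  ]
}}

```text
time_s: 5.87
ee_pos: [0.5784, -0.0602, 0.0578]
orientation: [0.136, 0.991, -0.0, -0.0]
force: [-0.8, -0.5, -1.2]
finger_gap: 0.023
grasp_force: 59.1
```

To row units: 1.2 cm is 0.015, 0.9 cm is 0.0113.

{"op": "send_rows", "data": {
  "steps": [
    {"delta_pos": [0,0,0.0038],"roll": 0,"gripper": 2},
    {"delta_pos": [0,0,0.0075],"roll": 0,"gripper": 2},
    {"delta_pos": [0,0,0.0113],"roll": 0,"gripper": 2},
    {"delta_pos": [0,0,0.015],"roll": 0,"gripper": 2},
    {"delta_pos": [0,0,0.015],"roll": 0,"gripper": 2},
    {"delta_pos": [0,0,0.015],"roll": 0,"gripper": 2}
  ]
}}

```text
time_s: 6.37
ee_pos: [0.5785, -0.0602, 0.046]
orientation: [0.136, 0.991, -0.0, -0.0]
force: [0.3, 0.0, -0.9]
finger_gap: 0.0232
grasp_force: 59.1
```

The end went in with no contact force. Tool +x is the outward direction, so I pull slowly.

To row units: 0.6 cm is 0.0075, 0.45 cm is 0.0056.

{"op": "send_rows", "data": {
  "steps": [
    {"delta_pos": [0.0019,0,0],"roll": 0,"gripper": 2},
    {"delta_pos": [0.0038,0,0],"roll": 0,"gripper": 2},
    {"delta_pos": [0.0056,0,0],"roll": 0,"gripper": 2},
    {"delta_pos": [0.0075,0,0],"roll": 0,"gripper": 2},
    {"delta_pos": [0.0075,0,0],"roll": 0,"gripper": 2}
  ]
}}

```text
time_s: 6.78
ee_pos: [0.5732, -0.0587, 0.0465]
orientation: [0.136, 0.991, -0.0, 0.001]
force: [1.5, -0.2, -1.0]
finger_gap: 0.0231
grasp_force: 59.1
```

To row units: 0.2 cm is 0.0025, 0.1 cm is 0.0013.

{"op": "send_rows", "data": {
  "steps": [
    {"delta_pos": [0.0013,0,0],"roll": 0,"gripper": 2},
    {"delta_pos": [0.0025,0,0],"roll": 0,"gripper": 2},
    {"delta_pos": [0.0025,0,0],"roll": 0,"gripper": 2}
  ]
}}

```text
time_s: 7.03
ee_pos: [0.5723, -0.0584, 0.0467]
orientation: [0.136, 0.991, -0.0, 0.001]
force: [4.9, -1.4, -3.2]
finger_gap: 0.0224
grasp_force: 58.9
```

To row units: 0.2 cm is 0.0025, 0.1 cm is 0.0013.

{"op": "send_rows", "data": {
  "steps": [
    {"delta_pos": [0.0013,0,0],"roll": 0,"gripper": 2},
    {"delta_pos": [0.0025,0,0],"roll": 0,"gripper": 2},
    {"delta_pos": [0.0025,0,0],"roll": 0,"gripper": 2}
  ]
}}

```text
time_s: 7.28
ee_pos: [0.5705, -0.0579, 0.0467]
orientation: [0.136, 0.991, -0.0, 0.002]
force: [3.6, -0.3, -3.0]
finger_gap: 0.0229
grasp_force: 58.9
```

To row units: 0.4 cm is 0.005, 0.3 cm is 0.0038.

{"op": "send_rows", "data": {
  "steps": [
    {"delta_pos": [0.0013,0,0],"roll": 0,"gripper": 2},
    {"delta_pos": [0.0025,0,0],"roll": 0,"gripper": 2},
    {"delta_pos": [0.0038,0,0],"roll": 0,"gripper": 2},
    {"delta_pos": [0.005,0,0],"roll": 0,"gripper": 2},
    {"delta_pos": [0.005,0,0],"roll": 0,"gripper": 2}
  ]
}}

```text
time_s: 7.7
ee_pos: [0.5657, -0.0565, 0.0465]
orientation: [0.136, 0.991, 0.0, 0.001]
force: [4.8, -1.6, -1.8]
finger_gap: 0.0227
grasp_force: 59.1
```

To row units: 1.2 cm is 0.015, 1.08 cm is 0.0135.

{"op": "send_rows", "data": {
  "steps": [
    {"delta_pos": [0.0015,0,0],"roll": 0,"gripper": 2},
    {"delta_pos": [0.003,0,0],"roll": 0,"gripper": 2},
    {"delta_pos": [0.0045,0,0],"roll": 0,"gripper": 2},
    {"delta_pos": [0.006,0,0],"roll": 0,"gripper": 2},
    {"delta_pos": [0.0075,0,0],"roll": 0,"gripper": 2},
    {"delta_pos": [0.009,0,0],"roll": 0,"gripper": 2},
    {"delta_pos": [0.0105,0,0],"roll": 0,"gripper": 2},
    {"delta_pos": [0.012,0,0],"roll": 0,"gripper": 2},
    {"delta_pos": [0.0135,0,0],"roll": 0,"gripper": 2},
    {"delta_pos": [0.015,0,0],"roll": 0,"gripper": 2}
  ]
}}

```text
time_s: 8.53
ee_pos: [0.5543, -0.0533, 0.0465]
orientation: [0.136, 0.991, 0.0, 0.001]
force: [6.0, -1.5, -1.9]
finger_gap: 0.0228
grasp_force: 59.1
```

To row units: 0.96 cm is 0.012, 0.84 cm is 0.0105.

{"op": "send_rows", "data": {
  "steps": [
    {"delta_pos": [0.0015,0,0],"roll": 0,"gripper": 2},
    {"delta_pos": [0.003,0,0],"roll": 0,"gripper": 2},
    {"delta_pos": [0.0045,0,0],"roll": 0,"gripper": 2},
    {"delta_pos": [0.006,0,0],"roll": 0,"gripper": 2},
    {"delta_pos": [0.0075,0,0],"roll": 0,"gripper": 2},
    {"delta_pos": [0.009,0,0],"roll": 0,"gripper": 2},
    {"delta_pos": [0.0105,0,0],"roll": 0,"gripper": 2},
    {"delta_pos": [0.012,0,0],"roll": 0,"gripper": 2}
  ]
}}

```text
time_s: 9.2
ee_pos: [0.5451, -0.0508, 0.0466]
orientation: [0.136, 0.991, 0.0, 0.001]
force: [4.9, -1.1, -1.9]
finger_gap: 0.023
grasp_force: 59.1
```

Run:
```python
from h import *
a=load('top');c=cam('top');S=robot.sense();print(S['ee_pos'],S['force'])
hs=lambda c:cv2.cvtColor(c['pixels'][:,:,::-1].copy(),cv2.COLOR_BGR2HSV)
for q in(a,c):
    m=cv2.inRange(hs(q),(8,150,120),(22,255,255))[160:215,245:290];ys,xs=np.nonzero(m);print('eye',len(xs),xs.mean()+245,ys.mean()+160,xs.min()+245,xs.max()+245,ys.min()+160,ys.max()+160)
    m=cv2.inRange(hs(q),(0,150,100),(6,255,255))[135:160,260:285];ys,xs=np.nonzero(m);print('knob',len(xs),xs.mean()+260,ys.mean()+135)
```

```text
[ 0.54468422 -0.05065503  0.04649415] [ 4.52099424 -1.14064093 -2.33699454]
eye 28 267.92857142857144 172.96428571428572 263 274 169 177
knob 42 272.07142857142856 147.8095238095238
eye 29 264.62068965517244 183.79310344827587 260 271 179 188
knob 42 272.07142857142856 147.8095238095238
```

The tray is following: the eye has moved 11 px, about 29 mm. From here I feel for the stop in small steps.

To row units: 0.25 cm is 0.0031, 0.16 cm is 0.002.

{"op": "send_rows", "data": {
  "steps": [
    {"delta_pos": [0.001,0,0],"roll": 0,"gripper": 2},
    {"delta_pos": [0.002,0,0],"roll": 0,"gripper": 2},
    {"delta_pos": [0.0031,0,0],"roll": 0,"gripper": 2}
  ]
}}

```text
time_s: 9.5
ee_pos: [0.5426, -0.0501, 0.0465]
orientation: [0.136, 0.991, 0.0, 0.001]
force: [5.4, -1.1, -2.7]
finger_gap: 0.0227
grasp_force: 59.1
```

{"op": "send_rows", "data": {
  "steps": [
    {"delta_pos": [0.001,0,0],"roll": 0,"gripper": 2},
    {"delta_pos": [0.002,0,0],"roll": 0,"gripper": 2},
    {"delta_pos": [0.0031,0,0],"roll": 0,"gripper": 2}
  ]
}}

```text
time_s: 9.75
ee_pos: [0.5402, -0.0494, 0.0465]
orientation: [0.136, 0.991, 0.0, 0.001]
force: [4.4, -1.5, -2.0]
finger_gap: 0.0229
grasp_force: 59.1
```

To row units: 0.25 cm is 0.0031, 0.16 cm is 0.002.

{"op": "send_rows", "data": {
  "steps": [
    {"delta_pos": [0.001,0,0],"roll": 0,"gripper": 2},
    {"delta_pos": [0.002,0,0],"roll": 0,"gripper": 2},
    {"delta_pos": [0.0031,0,0],"roll": 0,"gripper": 2}
  ]
}}

```text
time_s: 10.0
ee_pos: [0.5378, -0.0488, 0.0466]
orientation: [0.136, 0.991, 0.0, 0.001]
force: [5.6, -1.2, -2.1]
finger_gap: 0.0229
grasp_force: 59.1
```

To row units: 0.25 cm is 0.0031, 0.16 cm is 0.002.

{"op": "send_rows", "data": {
  "steps": [
    {"delta_pos": [0.001,0,0],"roll": 0,"gripper": 2},
    {"delta_pos": [0.002,0,0],"roll": 0,"gripper": 2},
    {"delta_pos": [0.0031,0,0],"roll": 0,"gripper": 2}
  ]
}}

```text
time_s: 10.25
ee_pos: [0.5354, -0.0481, 0.0465]
orientation: [0.136, 0.991, 0.0, 0.001]
force: [4.3, -1.1, -2.3]
finger_gap: 0.0227
grasp_force: 59.1
```

To row units: 0.25 cm is 0.0031, 0.16 cm is 0.002.

{"op": "send_rows", "data": {
  "steps": [
    {"delta_pos": [0.001,0,0],"roll": 0,"gripper": 2},
    {"delta_pos": [0.002,0,0],"roll": 0,"gripper": 2},
    {"delta_pos": [0.0031,0,0],"roll": 0,"gripper": 2}
  ]
}}

```text
time_s: 10.5
ee_pos: [0.5331, -0.0474, 0.0466]
orientation: [0.136, 0.991, 0.0, 0.001]
force: [5.0, -1.2, -2.4]
finger_gap: 0.0231
grasp_force: 59.1
```

To row units: 0.25 cm is 0.0031, 0.16 cm is 0.002.

{"op": "send_rows", "data": {
  "steps": [
    {"delta_pos": [0.001,0,0],"roll": 0,"gripper": 2},
    {"delta_pos": [0.002,0,0],"roll": 0,"gripper": 2},
    {"delta_pos": [0.0031,0,0],"roll": 0,"gripper": 2}
  ]
}}

```text
time_s: 10.75
ee_pos: [0.5306, -0.0467, 0.0465]
orientation: [0.136, 0.991, 0.0, 0.001]
force: [5.1, -1.7, -2.5]
finger_gap: 0.0232
grasp_force: 59.1
```

To row units: 0.25 cm is 0.0031, 0.16 cm is 0.002.

{"op": "send_rows", "data": {
  "steps": [
    {"delta_pos": [0.001,0,0],"roll": 0,"gripper": 2},
    {"delta_pos": [0.002,0,0],"roll": 0,"gripper": 2},
    {"delta_pos": [0.0031,0,0],"roll": 0,"gripper": 2}
  ]
}}

```text
time_s: 11.0
ee_pos: [0.5282, -0.046, 0.0465]
orientation: [0.136, 0.991, 0.0, 0.001]
force: [4.8, -1.8, -1.8]
finger_gap: 0.023
grasp_force: 59.1
```

To row units: 0.25 cm is 0.0031, 0.16 cm is 0.002.

{"op": "send_rows", "data": {
  "steps": [
    {"delta_pos": [0.001,0,0],"roll": 0,"gripper": 2},
    {"delta_pos": [0.002,0,0],"roll": 0,"gripper": 2},
    {"delta_pos": [0.0031,0,0],"roll": 0,"gripper": 2}
  ]
}}

```text
time_s: 11.25
ee_pos: [0.5258, -0.0454, 0.0466]
orientation: [0.136, 0.991, 0.0, 0.001]
force: [4.3, -1.3, -2.3]
finger_gap: 0.0229
grasp_force: 59.1
```

To row units: 0.25 cm is 0.0031, 0.16 cm is 0.002.

{"op": "send_rows", "data": {
  "steps": [
    {"delta_pos": [0.001,0,0],"roll": 0,"gripper": 2},
    {"delta_pos": [0.002,0,0],"roll": 0,"gripper": 2},
    {"delta_pos": [0.0031,0,0],"roll": 0,"gripper": 2}
  ]
}}

```text
time_s: 11.5
ee_pos: [0.5234, -0.0447, 0.0465]
orientation: [0.136, 0.991, 0.0, 0.001]
force: [5.8, -1.2, -1.0]
finger_gap: 0.0228
grasp_force: 59.1
```

To row units: 0.25 cm is 0.0031, 0.16 cm is 0.002.

{"op": "send_rows", "data": {
  "steps": [
    {"delta_pos": [0.001,0,0],"roll": 0,"gripper": 2},
    {"delta_pos": [0.002,0,0],"roll": 0,"gripper": 2},
    {"delta_pos": [0.0031,0,0],"roll": 0,"gripper": 2}
  ]
}}

```text
time_s: 11.75
ee_pos: [0.521, -0.044, 0.0466]
orientation: [0.136, 0.991, 0.0, 0.001]
force: [5.1, -1.5, -2.0]
finger_gap: 0.0225
grasp_force: 59.1
```

To row units: 0.25 cm is 0.0031, 0.16 cm is 0.002.

{"op": "send_rows", "data": {
  "steps": [
    {"delta_pos": [0.001,0,0],"roll": 0,"gripper": 2},
    {"delta_pos": [0.002,0,0],"roll": 0,"gripper": 2},
    {"delta_pos": [0.0031,0,0],"roll": 0,"gripper": 2}
  ]
}}

```text
time_s: 12.0
ee_pos: [0.5186, -0.0434, 0.0465]
orientation: [0.136, 0.991, 0.0, 0.001]
force: [4.8, -1.2, -1.4]
finger_gap: 0.0226
grasp_force: 59.1
```

To row units: 0.25 cm is 0.0031, 0.16 cm is 0.002.

{"op": "send_rows", "data": {
  "steps": [
    {"delta_pos": [0.001,0,0],"roll": 0,"gripper": 2},
    {"delta_pos": [0.002,0,0],"roll": 0,"gripper": 2},
    {"delta_pos": [0.0031,0,0],"roll": 0,"gripper": 2}
  ]
}}

```text
time_s: 12.25
ee_pos: [0.5159, -0.0426, 0.0465]
orientation: [0.136, 0.991, 0.0, 0.0]
force: [4.6, -0.7, -1.7]
finger_gap: 0.0229
grasp_force: 59.1
```

To row units: 0.25 cm is 0.0031, 0.16 cm is 0.002.

{"op": "send_rows", "data": {
  "steps": [
    {"delta_pos": [0.001,0,0],"roll": 0,"gripper": 2},
    {"delta_pos": [0.002,0,0],"roll": 0,"gripper": 2},
    {"delta_pos": [0.0031,0,0],"roll": 0,"gripper": 2}
  ]
}}

```text
time_s: 12.5
ee_pos: [0.5131, -0.0419, 0.0464]
orientation: [0.136, 0.991, 0.0, 0.0]
force: [4.1, -1.2, -1.3]
finger_gap: 0.023
grasp_force: 59.2
```

To row units: 0.25 cm is 0.0031, 0.16 cm is 0.002.

{"op": "send_rows", "data": {
  "steps": [
    {"delta_pos": [0.001,0,0],"roll": 0,"gripper": 2},
    {"delta_pos": [0.002,0,0],"roll": 0,"gripper": 2},
    {"delta_pos": [0.0031,0,0],"roll": 0,"gripper": 2}
  ]
}}

```text
time_s: 12.75
ee_pos: [0.5107, -0.0412, 0.0463]
orientation: [0.136, 0.991, 0.0, 0.0]
force: [4.0, -0.7, -0.6]
finger_gap: 0.023
grasp_force: 59.2
```

To row units: 0.25 cm is 0.0031, 0.16 cm is 0.002.

{"op": "send_rows", "data": {
  "steps": [
    {"delta_pos": [0.001,0,0],"roll": 0,"gripper": 2},
    {"delta_pos": [0.002,0,0],"roll": 0,"gripper": 2},
    {"delta_pos": [0.0031,0,0],"roll": 0,"gripper": 2}
  ]
}}

```text
time_s: 13.0
ee_pos: [0.5083, -0.0405, 0.0463]
orientation: [0.136, 0.991, 0.0, 0.0]
force: [2.9, 0.2, -1.0]
finger_gap: 0.0229
grasp_force: 59.2
```

Run:
```python
from h import *
a=load('scene')
c=cam('top');S=robot.sense();print(S['ee_pos'],S['force'])
hs=lambda c:cv2.cvtColor(c['pixels'][:,:,::-1].copy(),cv2.COLOR_BGR2HSV)
m=cv2.inRange(hs(c),(8,150,120),(22,255,255))[160:215,240:290];ys,xs=np.nonzero(m);print('eye',len(xs),xs.mean()+240,ys.mean()+160)
m=cv2.inRange(hs(c),(0,150,100),(6,255,255))[135:160,260:285];ys,xs=np.nonzero(m);print('knob',len(xs),xs.mean()+260,ys.mean()+135)
```

```text
[ 0.50763011 -0.0404171   0.0461727 ] [ 1.94733086 -0.73635459 -0.91120676]
eye 28 261.2857142857143 198.17857142857144
knob 43 271.95348837209303 148.25581395348837
```

To row units: 0.15 cm is 0.0019, 0.1 cm is 0.0013.

{"op": "send_rows", "data": {
  "steps": [
    {"delta_pos": [0.0006,0,0],"roll": 0,"gripper": 2},
    {"delta_pos": [0.0013,0,0],"roll": 0,"gripper": 2},
    {"delta_pos": [0.0019,0,0],"roll": 0,"gripper": 2},
    {"delta_pos": [0.0019,0,0],"roll": 0,"gripper": 2}
  ]
}}

```text
time_s: 13.38
ee_pos: [0.5062, -0.04, 0.0461]
orientation: [0.136, 0.991, -0.0, -0.001]
force: [1.6, -0.5, -1.9]
finger_gap: 0.0227
grasp_force: 59.2
```

Run:
```python
from h import *
c=cam('top');S=robot.sense();print(S['ee_pos'],S['force'])
hs=lambda c:cv2.cvtColor(c['pixels'][:,:,::-1].copy(),cv2.COLOR_BGR2HSV)
m=cv2.inRange(hs(c),(8,150,120),(22,255,255))[160:215,240:290];ys,xs=np.nonzero(m);print('eye',len(xs),xs.mean()+240,ys.mean()+160)
m=cv2.inRange(hs(c),(0,150,100),(6,255,255))[135:160,260:285];ys,xs=np.nonzero(m);print('knob',len(xs),xs.mean()+260,ys.mean()+135)
```

```text
[ 0.50624173 -0.04003828  0.04610407] [ 1.18822947 -0.67893935 -1.41504893]
eye 32 260.28125 198.6875
knob 43 271.9767441860465 148.41860465116278
```

To row units: 0.1 cm is 0.0013, 0.05 cm is 0.0006.

{"op": "send_rows", "data": {
  "steps": [
    {"delta_pos": [0.0006,0,0],"roll": 0,"gripper": 2},
    {"delta_pos": [0.0013,0,0],"roll": 0,"gripper": 2},
    {"delta_pos": [0.0013,0,0],"roll": 0,"gripper": 2}
  ]
}}

```text
time_s: 13.68
ee_pos: [0.5056, -0.0398, 0.0462]
orientation: [0.136, 0.991, -0.0, -0.0]
force: [1.3, -0.6, -1.8]
finger_gap: 0.0229
grasp_force: 59.2
```

To row units: 0.1 cm is 0.0013, 0.05 cm is 0.0006.

{"op": "send_rows", "data": {
  "steps": [
    {"delta_pos": [0.0006,0,0],"roll": 0,"gripper": 2},
    {"delta_pos": [0.0013,0,0],"roll": 0,"gripper": 2},
    {"delta_pos": [0.0013,0,0],"roll": 0,"gripper": 2}
  ]
}}

```text
time_s: 13.93
ee_pos: [0.505, -0.0397, 0.0463]
orientation: [0.136, 0.991, -0.0, 0.0]
force: [2.3, -0.8, -2.7]
finger_gap: 0.0229
grasp_force: 59.1
```

To row units: 0.1 cm is 0.0013, 0.05 cm is 0.0006.

{"op": "send_rows", "data": {
  "steps": [
    {"delta_pos": [0.0006,0,0],"roll": 0,"gripper": 2},
    {"delta_pos": [0.0013,0,0],"roll": 0,"gripper": 2},
    {"delta_pos": [0.0013,0,0],"roll": 0,"gripper": 2}
  ]
}}

```text
time_s: 14.18
ee_pos: [0.5047, -0.0395, 0.0465]
orientation: [0.136, 0.991, 0.0, 0.001]
force: [4.7, -0.6, -3.3]
finger_gap: 0.0231
grasp_force: 59.0
```

To row units: 0.1 cm is 0.0013, 0.05 cm is 0.0006.

{"op": "send_rows", "data": {
  "steps": [
    {"delta_pos": [0.0006,0,0],"roll": 0,"gripper": 2},
    {"delta_pos": [0.0013,0,0],"roll": 0,"gripper": 2},
    {"delta_pos": [0.0013,0,0],"roll": 0,"gripper": 2}
  ]
}}

```text
time_s: 14.43
ee_pos: [0.5045, -0.0394, 0.0467]
orientation: [0.136, 0.991, -0.0, 0.002]
force: [6.2, -1.4, -2.8]
finger_gap: 0.0232
grasp_force: 59.0
```

{"op": "send_rows", "data": {
  "steps": [
    {"delta_pos": [0.0006,0,0],"roll": 0,"gripper": 2},
    {"delta_pos": [0.0013,0,0],"roll": 0,"gripper": 2},
    {"delta_pos": [0.0013,0,0],"roll": 0,"gripper": 2}
  ]
}}

```text
time_s: 14.68
ee_pos: [0.5043, -0.0392, 0.0469]
orientation: [0.136, 0.991, 0.0, 0.002]
force: [7.0, -2.5, -2.9]
finger_gap: 0.0231
grasp_force: 59.0
```

To row units: 0.15 cm is 0.0019, 0.1 cm is 0.0013.

{"op": "send_rows", "data": {
  "steps": [
    {"delta_pos": [0.0006,0,0],"roll": 0,"gripper": 2},
    {"delta_pos": [0.0013,0,0],"roll": 0,"gripper": 2},
    {"delta_pos": [0.0019,0,0],"roll": 0,"gripper": 2},
    {"delta_pos": [0.0019,0,0],"roll": 0,"gripper": 2}
  ]
}}

```text
time_s: 15.02
ee_pos: [0.504, -0.039, 0.0472]
orientation: [0.136, 0.991, 0.0, 0.003]
force: [8.7, -2.7, -3.1]
finger_gap: 0.0229
grasp_force: 59.0
```

To row units: 0.15 cm is 0.0019, 0.1 cm is 0.0013.

{"op": "send_rows", "data": {
  "steps": [
    {"delta_pos": [0.0006,0,0],"roll": 0,"gripper": 2},
    {"delta_pos": [0.0013,0,0],"roll": 0,"gripper": 2},
    {"delta_pos": [0.0019,0,0],"roll": 0,"gripper": 2},
    {"delta_pos": [0.0019,0,0],"roll": 0,"gripper": 2}
  ]
}}

```text
time_s: 15.35
ee_pos: [0.5038, -0.0388, 0.0476]
orientation: [0.136, 0.991, 0.0, 0.005]
force: [10.7, -2.6, -3.8]
finger_gap: 0.0231
grasp_force: 59.0
```

To row units: 0.05 cm is 0.0006.

{"op": "send_rows", "data": {
  "steps": [
    {"delta_pos": [0.0006,0,0],"roll": 0,"gripper": 2},
    {"delta_pos": [0.0006,0,0],"roll": 0,"gripper": 2},
    {"delta_pos": [0.0006,0,0],"roll": 0,"gripper": 2},
    {"delta_pos": [0.0006,0,0],"roll": 0,"gripper": 2},
    {"delta_pos": [0.0006,0,0],"roll": 0,"gripper": 2},
    {"delta_pos": [0.0006,0,0],"roll": 0,"gripper": 2},
    {"delta_pos": [0.0006,0,0],"roll": 0,"gripper": 2},
    {"delta_pos": [0.0006,0,0],"roll": 0,"gripper": 2},
    {"delta_pos": [0.0006,0,0],"roll": 0,"gripper": 2},
    {"delta_pos": [0.0006,0,0],"roll": 0,"gripper": 2}
  ]
}}

```text
time_s: 16.18
ee_pos: [0.5037, -0.0388, 0.0477]
orientation: [0.136, 0.991, 0.0, 0.005]
force: [12.4, -3.2, -2.2]
finger_gap: 0.0229
grasp_force: 59.0
```

Run:
```python
from h import *
c=cam('top');S=robot.sense();print(S['ee_pos'],S['force'])
hs=lambda c:cv2.cvtColor(c['pixels'][:,:,::-1].copy(),cv2.COLOR_BGR2HSV)
m=cv2.inRange(hs(c),(8,150,120),(22,255,255))[160:215,240:290];ys,xs=np.nonzero(m);print('eye',len(xs),xs.mean()+240,ys.mean()+160)
m=cv2.inRange(hs(c),(0,150,100),(6,255,255))[135:160,260:285];ys,xs=np.nonzero(m);print('knob',len(xs),xs.mean()+260,ys.mean()+135)
a=cv2.resize(c['pixels'][135:225,220:320,::-1],None,fx=6,fy=6,interpolation=cv2.INTER_CUBIC)
cv2.imwrite('pics/t5.png',a)
```

```text
[ 0.50371598 -0.03877568  0.04772838] [11.64375871 -2.59504312 -2.54063043]
eye 31 260.0967741935484 199.06451612903226
knob 43 271.9767441860465 148.25581395348837
```

View pics/t5.png

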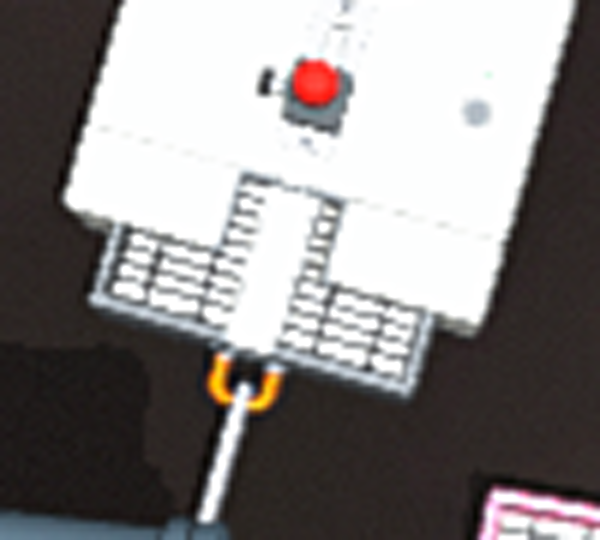

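The tray is out and locked: the eye is at px (260,199) and stationary, the knob has dropped, and about 12 N was held for 0.8 s. Now I relax and unhook.

To row units: -0.7 cm is -0.0088, -0.6 cm is -0.0075.

{"op": "send_rows", "data": {
  "steps": [
    {"delta_pos": [-0.0025,0,0],"roll": 0,"gripper": 2},
    {"delta_pos": [-0.005,0,0],"roll": 0,"gripper": 2},
    {"delta_pos": [-0.0075,0,0],"roll": 0,"gripper": 2},
    {"delta_pos": [-0.0088,0,0],"roll": 0,"gripper": 2},
    {"delta_pos": [-0.0088,0,0],"roll": 0,"gripper": 2},
    {"delta_pos": [-0.0088,0,0],"roll": 0,"gripper": 2}
  ]
}}

```text
time_s: 16.73
ee_pos: [0.505, -0.0396, 0.0462]
orientation: [0.136, 0.991, 0.0, -0.0]
force: [2.3, -0.5, -1.9]
finger_gap: 0.0228
grasp_force: 59.1
```

To row units: -0.6 cm is -0.0075, -0.4 cm is -0.005.

{"op": "send_rows", "data": {
  "steps": [
    {"delta_pos": [-0.0025,0,0],"roll": 0,"gripper": 2},
    {"delta_pos": [-0.005,0,0],"roll": 0,"gripper": 2},
    {"delta_pos": [-0.0075,0,0],"roll": 0,"gripper": 2},
    {"delta_pos": [-0.0075,0,0],"roll": 0,"gripper": 2},
    {"delta_pos": [-0.0075,0,0],"roll": 0,"gripper": 2}
  ]
}}

```text
time_s: 17.15
ee_pos: [0.5111, -0.0414, 0.0462]
orientation: [0.136, 0.991, -0.0, -0.0]
force: [0.0, -0.4, -0.7]
finger_gap: 0.023
grasp_force: 59.2
```

Free inside the hole, so I lift straight up.

To row units: -1.6 cm is -0.02, -1.2 cm is -0.015.

{"op": "send_rows", "data": {
  "steps": [
    {"delta_pos": [0,0,-0.005],"roll": 0,"gripper": 2},
    {"delta_pos": [0,0,-0.01],"roll": 0,"gripper": 2},
    {"delta_pos": [0,0,-0.015],"roll": 0,"gripper": 2},
    {"delta_pos": [0,0,-0.02],"roll": 0,"gripper": 2},
    {"delta_pos": [0,0,-0.02],"roll": 0,"gripper": 2}
  ]
}}

```text
time_s: 17.57
ee_pos: [0.5118, -0.0414, 0.0633]
orientation: [0.136, 0.991, 0.0, 0.001]
force: [0.3, -0.4, -0.9]
finger_gap: 0.0229
grasp_force: 59.2
```

To row units: -5 cm is -0.0625, -3 cm is -0.0375.

{"op": "send_rows", "data": {
  "steps": [
    {"delta_pos": [0,0,-0.0188],"roll": 0,"gripper": 2},
    {"delta_pos": [0,0,-0.0375],"roll": 0,"gripper": 2},
    {"delta_pos": [0,0,-0.0625],"roll": 0,"gripper": 2},
    {"delta_pos": [0,0,-0.0625],"roll": 0,"gripper": 2}
  ]
}}

```text
time_s: 17.9
ee_pos: [0.5133, -0.0416, 0.1153]
orientation: [0.136, 0.991, 0.0, 0.003]
force: [0.7, -0.9, -0.9]
finger_gap: 0.0229
grasp_force: 59.2
```

To row units: 15.2 cm is 0.19, 14.4 cm is 0.18.

{"op": "send_rows", "data": {
  "steps": [
    {"delta_pos": [0.0138,0.0375,0],"roll": 0,"gripper": 2},
    {"delta_pos": [0.0275,0.075,0],"roll": 0,"gripper": 2},
    {"delta_pos": [0.0413,0.1125,0],"roll": 0,"gripper": 2},
    {"delta_pos": [0.055,0.15,0],"roll": 0,"gripper": 2},
    {"delta_pos": [0.0663,0.18,0],"roll": 0,"gripper": 2},
    {"delta_pos": [0.07,0.19,0],"roll": 0,"gripper": 2},
    {"delta_pos": [0.07,0.19,0.0125],"roll": 0,"gripper": 2},
    {"delta_pos": [0.07,0.19,0.0375],"roll": 0,"gripper": 2},
    {"delta_pos": [0.07,0.19,0.0625],"roll": 0,"gripper": 2},
    {"delta_pos": [0.07,0.19,0.0875],"roll": 0,"gripper": 2},
    {"delta_pos": [0.07,0.19,0.095],"roll": 0,"gripper": 2},
    {"delta_pos": [0.07,0.19,0.095],"roll": 0,"gripper": 2},
    {"delta_pos": [0.07,0.19,0.095],"roll": 0,"gripper": 2}
  ]
}}

```text
time_s: 18.98
ee_pos: [0.4983, 0.1188, 0.0361]
orientation: [0.137, 0.991, -0.0, -0.0]
force: [0.6, -0.8, -0.8]
finger_gap: 0.0228
grasp_force: 59.3
```

{"op": "send_rows", "data": {
  "steps": [
    {"delta_pos": [0,0,0.0013],"roll": 0,"gripper": 2},
    {"delta_pos": [0,0,0.0025],"roll": 0,"gripper": 2},
    {"delta_pos": [0,0,0.0038],"roll": 0,"gripper": 2},
    {"delta_pos": [0,0,0.0038],"roll": 0,"gripper": 2}
  ]
}}

```text
time_s: 19.32
ee_pos: [0.4986, 0.1202, 0.0337]
orientation: [0.136, 0.991, 0.0, 0.0]
force: [0.4, 0.6, -1.5]
finger_gap: 0.0228
grasp_force: 59.3
```

To row units: 0.2 cm is 0.0025, 0.1 cm is 0.0013.

{"op": "send_rows", "data": {
  "steps": [
    {"delta_pos": [0,0,0.0013],"roll": 0,"gripper": 2},
    {"delta_pos": [0,0,0.0025],"roll": 0,"gripper": 2},
    {"delta_pos": [0,0,0.0025],"roll": 0,"gripper": 2}
  ]
}}

```text
time_s: 19.57
ee_pos: [0.4984, 0.1202, 0.0319]
orientation: [0.136, 0.991, 0.0, 0.0]
force: [-1.6, -0.1, 5.7]
finger_gap: 0.0226
grasp_force: 60.1
```

Touching the desk, so I release gently and retreat.

To row units: -18 cm is -0.225, -14 cm is -0.175.

{"op": "send_rows", "data": {
  "grip_force": 20,
  "steps": [
    {"delta_pos": [0,0,0],"roll": 0,"gripper": 2},
    {"delta_pos": [0,0,0],"roll": 0,"gripper": 2.6},
    {"delta_pos": [0,0,0],"roll": 0,"gripper": 3.2},
    {"delta_pos": [0,0,0],"roll": 0,"gripper": 4},
    {"delta_pos": [0,0,0],"roll": 0,"gripper": 5},
    {"delta_pos": [0,0,0],"roll": 0,"gripper": 5},
    {"delta_pos": [0,0,-0.0125],"roll": 0,"gripper": 5},
    {"delta_pos": [0,0,-0.0375],"roll": 0,"gripper": 5},
    {"delta_pos": [0,0,-0.075],"roll": 0,"gripper": 5},
    {"delta_pos": [0,0,-0.125],"roll": 0,"gripper": 5},
    {"delta_pos": [0,0,-0.175],"roll": 0,"gripper": 5},
    {"delta_pos": [0,0,-0.225],"roll": 0,"gripper": 5},
    {"delta_pos": [0,0,-0.225],"roll": 0,"gripper": 5},
    {"delta_pos": [0,0,-0.225],"roll": 0,"gripper": 5}
  ]
}}

```text
time_s: 20.73
ee_pos: [0.4997, 0.1205, 0.2143]
orientation: [0.136, 0.991, 0.001, 0.003]
force: [-0.3, -0.3, -0.5]
finger_gap: 0.0499
grasp_force: 0.0
```

Run:
```python
from h import *
c=cam('top');w=cam('wrist')
hs=lambda c:cv2.cvtColor(c['pixels'][:,:,::-1].copy(),cv2.COLOR_BGR2HSV)
m=cv2.inRange(hs(c),(8,150,120),(22,255,255))[160:215,240:290];ys,xs=np.nonzero(m);print('eye',len(xs),xs.mean()+240,ys.mean()+160)
m=cv2.inRange(hs(c),(0,150,100),(6,255,255))[135:160,260:285];ys,xs=np.nonzero(m);print('knob',len(xs),xs.mean()+260,ys.mean()+135)
a=cv2.resize(c['pixels'][120:270,120:320,::-1],None,fx=2,fy=2,interpolation=cv2.INTER_CUBIC)
b=cv2.resize(w['pixels'][:,:,::-1],(400,300))
cv2.imwrite('pics/t6.png',np.hstack([a,b]))
```

```text
eye 36 259.94444444444446 199.63888888888889
knob 43 271.9767441860465 148.41860465116278
```

View pics/t6.png

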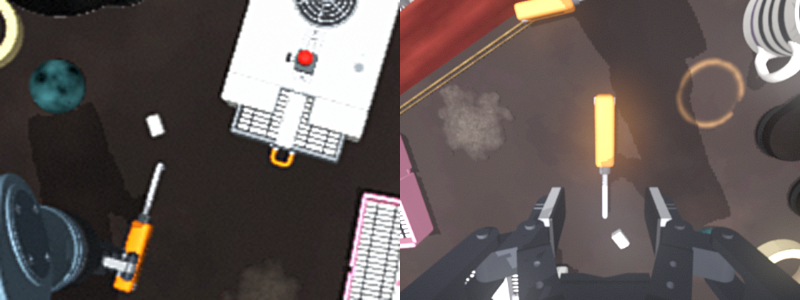

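The hook lies flat on the desk, clear of the case, with its rod end at about px (201,203). The tray is still locked out with the eye at (260,199.6). The sharpener and paperweight have not moved. I hand the job in.

```bash
python3 -c "
from rig import robot
print(robot.finish_job())"
```

```text
the job is handed in; nothing more can be done
None
```

The tray is drawn out about 68 mm and locked by the pin, the lock held a pull of about 12 N for 0.8 s, and the hook lies flat on the desk clear of the air cleaner. I handed the job in, and no verdict came back.

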